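# Lower a ratcheted hold-down arm onto a circuit board

### The arm

A 7-joint arm with a two-finger parallel gripper is mounted at the origin on the work surface. World frame = base frame: x ahead of the robot, y to its left, z up, the work surface at z = 0. Lengths are in mm, angles in rad, forces in N, time in s.
With the tool pointing down it reaches from about 400 to 875 mm from the base axis. Payload 4.4 kg.
Tool frame: the origin (TCP) lies at the very end of the fingers, on their centre line; the grasp point (between the pads) lies 19 mm behind it; y points along the fingers, z is the direction in which the jaws open and shut, and the axes are right-handed (so a half turn about y gives the same grasp; the last joint's range is limited). The gripper opens to 85 mm and grips with 20 to 120 N. Pads are 22 mm wide; open, the fingers measure 114 mm over their backs; the gripper's body (76 mm by 85 mm) begins 54 mm behind the grasp point. The pads swing forward as they close: fully open they stand 13 mm farther back than shut.
Start: joints at [-0.066, 0.628, 0.038, 1.517, -0.027, 0.996, -0.02], TCP at [650.014, 0.028, 210.513] pointing down, gripper open.
Joint ranges: [-3.06, 3.06], [-0.37, 2.12], [-1.25, 1.32], [0.18, 2.47], [-1.1, 4.24], [0.23, 1.98], [-2.94, 2.94]. Speed limits (rad/s): [2.57, 2.57, 3.14, 3.14, 3.14, 3.14, 3.14].

### API

Orientations are given as [roll, pitch, yaw] about the fixed x, y, z axes, in that order (R = Rz(yaw) Ry(pitch) Rx(roll)).
In Python, from cell import * gives the robot as it stands.
- The arm moves only by the tool apply_moves, never from a script. Its argument "targets" is a list of rows, each a list of 6 numbers: the shift along the tool's x, y, z in units of 40 mm (1.0 is 40 mm), then the turn, a rotation vector about the tool's x, y, z in units of 8 degrees (1.0 is 8 degrees). A call has 1 to 12 rows; each row shifts and turns the commanded pose from where the row before left it, along the tool's axes as they then stand; what a row does not reach is not made up. A row lasts 1/8 s, in which the tool goes at most 62.5 mm and 10.7 degrees, less where a joint would pass 70% of its speed; a pose out of reach is approached as far as the arm can. A call is refused whole if a number of a shift passes 1 or a number of a turn 1, either way. A call with a gripper value outside its range is refused whole. "jaw" is the gripper command: -1 is shut, 1 is fully open, values between are in proportion, set as the call begins (left out, the last holds). The fingers move at their own pace and stop on an object; the grip force is fixed at half the most. Time passes only in rows, so rows that do not move let the fingers close. It gives the time, the measured TCP pose, the force and the opening at its end, in the units of the state.
- read_state(): the state, without advancing time (a new reading comes with each control period).
- get_image(name): name is "scene" or "side" or "wrist"; returns the picture (400x640x3 uint8, red, green, blue); there is no depth.
- calibration(name): a dict with "fx", "fy", "cx", "cy" (pixels), "world_from_camera" (4x4, takes a point from camera to world coordinates). Camera axes: x right, y down, z forward; pixel columns grow to the right and rows downward; lengths in mm; the calibration is good to about 2 mm. A picture is of the moment at which its call begins: read the wrist's pose just before it. calibration takes no time and is no camera call; for the wrist camera it gives the pose at the moment of the call.
- finish_job(): hands the job in, once; it reports no verdict.
The state is a dict: "clock": time; "qpos": joint angles; "qd": joint speeds; "tau": joint torques, N m; "eef_pos": TCP position; "tool_rot": TCP orientation; "force": force on the tool from outside, world axes, zero at the start; "torque": the same for the moment, N m; "width": finger opening in mm.
Only numpy, scipy, OpenCV 4.12 (cv2) and the standard library are available. Lean on these libraries where they do the work, as an engineer would, in place of code of your own. Each camera call takes 0.05 s, during which the arm holds its last target. There are 200 camera calls.

### The job

The blue hold-down arm of the board fixture is held up by its ratchet: with the fingertips press the red thumb pad until the pawl is free of the teeth, keep it pressed and push the arm fully down so that its rubber foot rests on the board. Then let go so that the pawl springs back into the last notch, and move clear. Grip and lift nothing, do not raise the arm to its top stop, and leave the solder spool, flux bottle and mouse where they stand.

Things in the scene. Friction and masses are not known exactly. Their poses are not given: they have to be found in the camera images.
- fixture: Board fixture, fixed to the bench: aluminium plate 300 x 165 x 12 mm with a green circuit-board panel on it and a grey post that carries the toothed wheel, the arm and the pawl. Origin: centre of the plate's underside. Its x axis is level and runs from the hinge end to the board end, the way the arm points; y is parallel to the hinge; z is up.
- hinge_axis (a point): Point on the arm's hinge axis, in the middle of the toothed steel wheel (107 mm over the teeth, 8 mm thick) on the post; 95 mm from the fixture's origin along its -x, 85 mm up. The axis is level, parallel to the fixture's y. Does not move.
- hold_arm (a joint): Angle of the blue arm (bar 17 mm wide, 12 mm thick, end 166 mm from the hinge), rad: 0 = top stop, pointing 0.80 above level; 0.80 = fully down, level, at its stop. Starts at 0.08 to 0.32. Its stiff hinge (0.65 N m of friction) stays where it is left. With the pawl in, it goes down no farther than the next tooth (teeth every 0.17 rad); the last tooth is passed at about 0.70.
- pawl (a joint): Angle of the steel pawl, a rocker on top of the arm, relative to the arm, rad. 0 = sprung in, nose between the wheel's teeth (may start up to about 0.22, nose on a tooth); clear of the teeth above 0.20; 0.30 = fully pressed, at its stop on the arm. Springs back when let go. Takes 1.5 N at first, 4 N at the stop; pressed on, the pad then carries the arm down (about 4 to 12 N at the pad).
- thumb_pad (a point): Middle of the upper face of the red thumb pad, 34 x 34 x 6 mm, at the pawl's free end, nothing above it. Moves and turns with the pawl: z is the face's normal, x along the pawl away from the hinge. With the pawl sprung in it lies 92 mm from the hinge along the arm and 70 mm above the arm's centre line, square to it.
- pawl_pivot (a point): Pivot of the pawl on the arm: 28 mm from the hinge along the arm, 49 mm above its centre line, axis parallel to the hinge. Turns with the arm: x along the arm away from the hinge, z square to it, up when level. The thumb pad's point lies 64 mm farther along the arm and 21 mm above it with the pawl sprung in.
- foot (a point): Middle of the underside of the black rubber foot (18 mm across) on a rod below the arm, 150 mm from the hinge along the arm, 63 mm below its centre line. With the arm fully down it stands on the steel shield can (22 x 22 mm, top 22 mm above the bench) in the middle of the panel.
- spool: Solder spool with blue flanges, 54 mm across, 44 mm high, loose, standing beside the fixture. Origin: centre of its underside. Leave alone.
- flux_bottle: White flux bottle with a green cap, 38 mm across, 75 mm high, loose, beside the fixture. Origin: centre of its underside. Leave alone.
- mouse: Black computer mouse, 100 x 58 x 34 mm, loose, beside the fixture. Origin: centre of its underside. Leave alone.

How it is judged:
By the outcome, as a careful person would: the job done as asked, in the order asked, and still so for the second after the job is handed in, with the robot touching nothing.
It also fails if it takes over 35 s, if anything falls off the work surface, if the arm or the gripper's body presses on something with over 40 N, if the wrist force passes 120 N, or if a joint passes its speed limit or range.

## Working session

There is one attempt and no reset: what is moved stays moved. The work goes in short steps, Python scripts to look and compute and a tool call to move; the robot and the scene stay as the last step left them, time stands still between calls to the robot, and variables do not carry over. Pictures are saved under pics/ and viewed, about 8 in all and at most 12, crops included, and the job is handed in when it is done.

Besides the shell and the picture viewer there is one more tool, called after ">>>" as a command line: name --pt "numbers of a row" for each row, then --argument value for the rest. apply_moves: Moves the arm, as the interface text tells. Its arguments: {"type":"object","properties":{"targets":{"type":"array"},"jaw":{"type":"number"}},"required":["targets"]}

```bash
mkdir -p pics
python3 - <<'E'
from cell import *
import cv2,numpy as np
s=read_state();print(s)
for n in ("scene","side"):
    c=calibration(n);print(n,c)
    cv2.imwrite(f"pics/{n}0.png",get_image(n)[:,:,::-1])
E
```

```text
{'clock': 0.0, 'qpos': array([-0.06578585,  0.62936546,  0.03846187,  1.51839208, -0.02699719,
        0.99626884, -0.02001062]), 'qd': array([ 3.57674143e-04,  8.30904494e-04, -1.38520236e-03,  1.01541793e-03,
        1.87980545e-03,  4.68510835e-05, -3.86637261e-06]), 'tau': array([-1.11932164e-03, -5.63405585e+01,  1.22606792e+00, -1.93450052e+01,
        1.09587883e-02,  1.05136272e-02, -8.84369996e-06]), 'eef_pos': array([6.49329932e+02, 5.80970566e-03, 2.09569256e+02]), 'tool_rot': array([-1.57271100e+00, -4.07369984e-05, -1.57083619e+00]), 'force': array([ 0.27608794, -0.3912542 , -0.21217937]), 'torque': array([ 0.06253617,  0.0095003 , -0.00405111]), 'width': 84.97220123078755}
scene {'fx': 480.23621821246866, 'fy': 480.23621821246866, 'cx': 317.4872871462009, 'cy': 200.3627094620421, 'world_from_camera': array([[ 8.46046826e-01,  3.75068747e-01, -3.78851163e-01,
         8.87073453e+02],
       [ 5.32813095e-01, -5.71248773e-01,  6.24327675e-01,
        -4.81572098e+02],
       [ 1.77475370e-02, -7.30067308e-01, -6.83144751e-01,
         7.17961054e+02],
       [ 0.00000000e+00,  0.00000000e+00,  0.00000000e+00,
         1.00000000e+00]])}
side {'fx': 378.74784192403297, 'fy': 378.74784192403297, 'cx': 323.88664358305897, 'cy': 192.81611874157497, 'world_from_camera': array([[ 8.59236525e-01, -2.84360033e-01,  4.25266936e-01,
         1.85421079e+02],
       [-5.11577920e-01, -4.78890819e-01,  7.13408449e-01,
        -5.84421918e+02],
       [ 7.91581207e-04, -8.30543771e-01, -5.56952797e-01,
         6.21460115e+02],
       [ 0.00000000e+00,  0.00000000e+00,  0.00000000e+00,
         1.00000000e+00]])}
```

View pics/scene0.png

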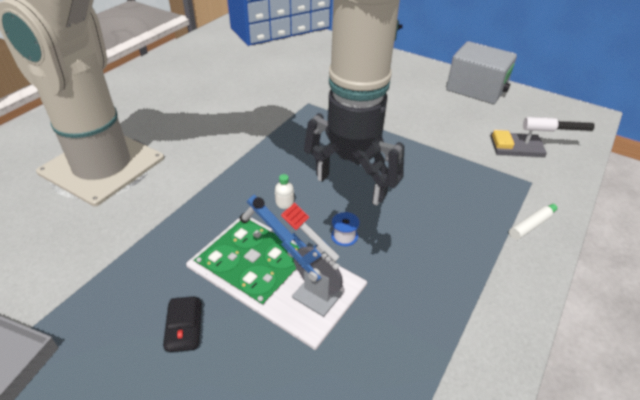

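View pics/side0.png

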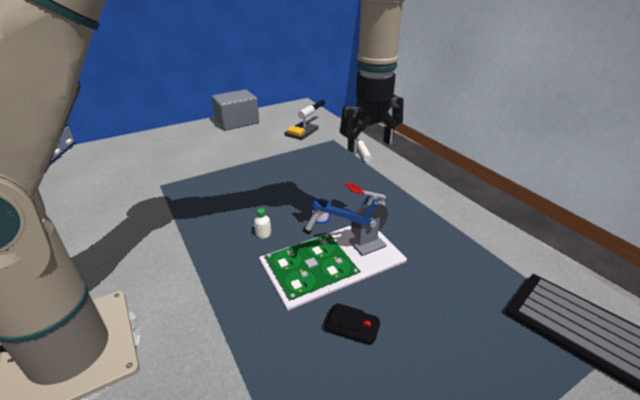

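The scene shows the fixture with the hinge end at about (335,285), the red pad at (295,216) and the arm pointing up-left towards the robot. The side view has plate corners near (262,262), (290,303) and (405,258), with the pad at (355,188). I'll enlarge both to get precise pixels.

Run:
```python
import cv2,numpy as np
a=cv2.imread("pics/scene0.png")[170:350,180:380];b=cv2.imread("pics/side0.png")[170:310,250:420]
cv2.imwrite("pics/z0.png",np.hstack([cv2.resize(a,(0,0),fx=2.2,fy=2.2,interpolation=2),cv2.resize(cv2.copyMakeBorder(b,0,40,0,0,0),(0,0),fx=2.0,fy=2.2,interpolation=2)]))
for n in("scene","side"):
    i=cv2.imread(f"pics/{n}0.png").astype(int);m=((i[:,:,2]>130)&(i[:,:,1]<70)&(i[:,:,0]<70)).astype(np.uint8)
    k,l,st,ce=cv2.connectedComponentsWithStats(m);print(n,[(st[j],ce[j]) for j in range(1,k) if st[j,4]>15])
```

```text
scene [(array([286, 206,  12,  11,  38], dtype=int32), array([291.13157895, 210.97368421])), (array([290, 210,  11,  11,  38], dtype=int32), array([295.47368421, 215.05263158])), (array([294, 214,  12,  11,  38], dtype=int32), array([299.5       , 219.10526316])), (array([177, 330,   6,   9,  25], dtype=int32), array([179.8 , 333.48]))]
side [(array([345, 183,  19,  11,  95], dtype=int32), array([354.23157895, 187.73684211])), (array([364, 321,   7,   5,  21], dtype=int32), array([367.28571429, 322.61904762]))]
```

View pics/z0.png

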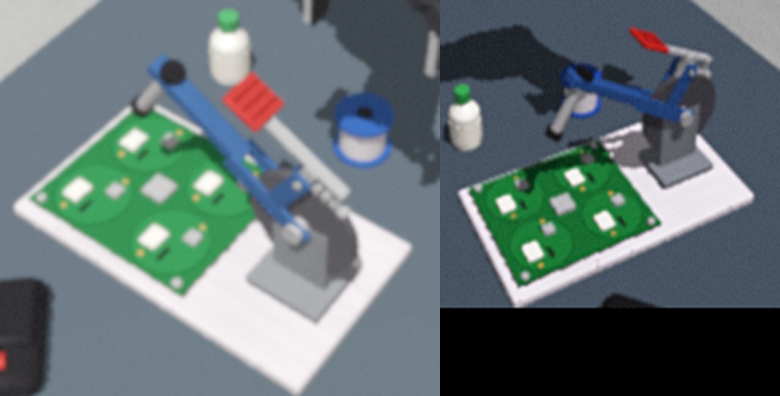

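The enlarged view gives these full-image pixels:

| Point | Scene | Side |
|---|---|---|
| Plate top corner, left | (187,263) | (260,256) |
| Plate top corner, bottom | (315,345) | (289,306) |
| Plate top corner, right | (367,282) | (406,259) |
| Shield can | (252,255) | (311.5,262.7) |
| Pad | (295.5,215) | (354,187.7) |

The foot is at scene (244,218) and side (306,230).

```bash
cat > h.py <<'E'
from cell import *
import numpy as np
from scipy.optimize import least_squares
from scipy.spatial.transform import Rotation as R
def proj(n,P,C={}):
    if n not in C: C[n]=calibration(n)
    c=C[n];T=np.linalg.inv(c["world_from_camera"]);p=T[:3,:3]@P+T[:3,3]
    return np.array([c["fx"]*p[0]/p[2]+c["cx"],c["fy"]*p[1]/p[2]+c["cy"]])
def back(n,u,v,z):
    c=calibration(n);W=c["world_from_camera"];d=W[:3,:3]@[(u-c["cx"])/c["fx"],(v-c["cy"])/c["fy"],1]
    return W[:3,3]+d*(z-W[2,3])/d[2]
def world(p,P):  # fixture->world, p=x,y,yaw
    c,s=np.cos(p[2]),np.sin(p[2]);return np.array([p[0]+c*P[0]-s*P[1],p[1]+s*P[0]+c*P[1],P[2]])
def armpt(q,a,h):  # arm coords -> fixture ; elev=.8-q
    e=.8-q;return np.array([-95+a*np.cos(e)-h*np.sin(e),0,85+a*np.sin(e)+h*np.cos(e)])
def pad(q,w):
    x=28+64*np.cos(w)+21*np.sin(w);z=49-64*np.sin(w)+21*np.cos(w);return armpt(q,x,z)
E
python3 - <<'E'
from h import *
obs=dict(scene=dict(L=(187,263),B=(315,345),Rr=(367,282),can=(252.3,255),pad=(295.5,215),foot=(243,219)),
 side=dict(L=(260,256.4),B=(288.5,306),Rr=(406,259),can=(311.5,262.7),pad=(354.2,187.7),foot=(306,231)))
for k,z in (("L",12),("B",12),("Rr",12),("can",22)):
    print(k,[back(n,*obs[n][k],z).round(0) for n in obs])
print("bottle",back("scene",284.5,206,0),"spool",back("scene",344,240,0),"mouse",back("scene",183,328,15),back("side",352,324,15))
A=back("scene",*obs["scene"]["can"],22)
# side: L=board end far?, match corners by trying
import itertools
best=None
cor=[(150,82.5),(150,-82.5),(-150,82.5),(-150,-82.5)]
def model(p): return lambda k,cs:None
best=None
for cs in itertools.product(cor,repeat=6):
    # per-image consistent corners: first three scene, last three side; hinge end for scene B,Rr and side Rr
    s,t=cs[:3],cs[3:]
    if len(set(s))<3 or len(set(t))<3 or s[0][0]<0 or s[1][0]>0 or s[2][0]>0 or t[0][0]<0 or t[2][0]>0 or t[1][0]<0: continue
    def f(p):
        r=[]
        for n,cc in(("scene",s),("side",t)):
            for k,c in zip(("L","B","Rr"),cc): r+=list(proj(n,world(p,np.array([*c,12.])))-obs[n][k])
            r+=list(proj(n,world(p,np.array([55,0,22.])))-obs[n]["can"])
            r+=list(proj(n,world(p,pad(p[3],p[4])))-obs[n]["pad"])
            r+=list(.5*(proj(n,world(p,armpt(p[3],150,-63)))-obs[n]["foot"]))
        return r
    r=None
    for yaw in (2.2,-2.5,-1.5,3):
      q=least_squares(f,[A[0],A[1],yaw,.2,.05],bounds=([0,-900,-7,0,-.02],[1200,900,7,.8,.3]),loss="soft_l1")
      if r is None or q.cost<r.cost:r=q
    if best is None or r.cost<best[0]: best=(r.cost,r.x,s,t,np.round(f(r.x),1))
print(best)
p=best[1];print("hinge",world(p,armpt(0,0,0)))
for q,w in((p[3],p[4]),(p[3],.3),(.8,.3)):print("pad",q,w,world(p,pad(q,w)).round(1))
E
```

```text
L [array([ 382., -116.,   12.]), array([389.,  45.,  12.])]
B [array([ 676., -130.,   12.]), array([ 382., -117.,   12.])]
Rr [array([687.,  29.,  12.]), array([ 673., -134.,   12.])]
can [array([479., -41.,  22.]), array([476., -43.,  22.])]
bottle [438.88710233 120.43646121   0.        ] spool [595.81116353 105.0355391    0.        ] mouse [ 475.812088   -223.95193037   15.        ] [ 465.86846559 -218.51501748   15.        ]
(np.float64(7.100182189208713), array([ 5.33043170e+02, -4.28541684e+01,  3.08882905e+00,  2.33450011e-01,
        1.17560603e-01]), ((150, 82.5), (-150, 82.5), (-150, -82.5)), ((150, -82.5), (150, 82.5), (-150, 82.5)), array([-1.7, -0.5,  0.4,  2.2,  0.7, -1.1, -0. , -0.3, -0.5,  0.3,  0.5,
       -0.2, -1. , -0.4, -1.3,  0.9,  1.5, -1. ,  0.1, -1. ,  0.6, -0.1,
        0.2,  0.4]))
hinge [627.91096098 -47.86438511  85.        ]
pad 0.23345001149544764 0.11756060310759536 [582.1 -45.4 188.1]
pad 0.23345001149544764 0.3 [574.5 -45.  178.5]
pad 0.8 0.3 [532.7 -42.8 135.1]
```

The fit is good, with residuals of 2 px or less. It puts the fixture at (533,-43) with yaw 3.09, the arm at about 0.23, the pawl at about 0.12 and the pad at (582,-45,188). I'll shut the jaws and move to about 30 mm off the pad along its normal.

>>> apply_moves --pt "0.38 -0.2 -0.5 0 0 0" --pt "0.38 0 -0.5 0 0 0" --pt "0.37 0 -0.45 0 0 0" --pt "0 0 0 -0.72 0 0" --pt "0 0 0 -0.72 0 0" --pt "0 0 0 -0.71 0 0" --pt "0 0 0 0 0 0" --pt "0 0 0 0 0 0" --jaw -1

```text
clock: 1.1
eef_pos: [591.4, -45.3, 218.2]
tool_rot: [-1.871, -0.0, -1.571]
force: [-0.1, 0.8, 0.2]
width: -0.4
```

Run:
```python
from h import *
import cv2
s=read_state();print(s["clock"],s["eef_pos"],s["tool_rot"],s["width"],s["force"])
a=get_image("scene")[150:310,210:410,::-1];b=get_image("side")[110:270,270:470,::-1]
t=s["eef_pos"];print("tcp px",proj("scene",t),proj("side",t))
cv2.imwrite("pics/n1.png",np.vstack([np.hstack([cv2.resize(x,(0,0),fx=2,fy=2,interpolation=2) for x in(a,b)])]))
```

```text
1.1 [591.3824539  -45.26115497 218.18992432] [-1.87104470e+00 -5.25293260e-05 -1.57098366e+00] -0.4335974982024547 [-0.10920212  0.75119145  0.21763057]
tcp px [299.91050042 203.48560845] [359.09055331 174.0674151 ]
```

View pics/n1.png

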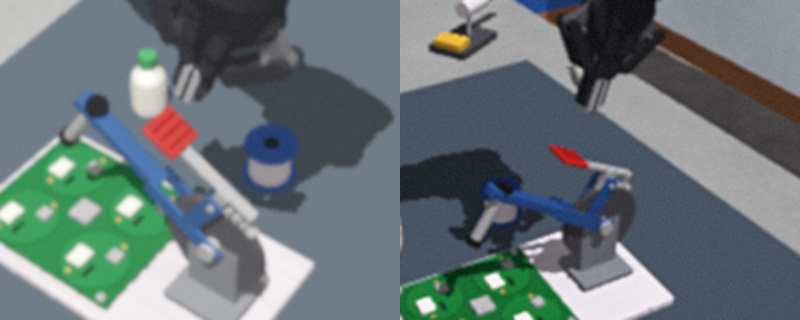

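The shut fingertips are above the pad, at about scene (302,198) and side (365,163), slightly higher than predicted. I'll descend along the pad normal and watch the force.

>>> apply_moves --pt "0 0.35 0 0 0 0" --pt "0 0.3 0 0 0 0" --pt "0 0 0 0 0 0"

```text
clock: 1.58
eef_pos: [582.9, -45.1, 192.5]
tool_rot: [-1.874, 0.0, -1.571]
force: [-0.6, 0.1, 0.0]
width: 0.2
```

Run:
```python
from h import *
import cv2
s=read_state();print(s["clock"],s["eef_pos"],s["force"])
a=get_image("scene")[160:280,230:360,::-1];b=get_image("side")[130:250,290:420,::-1]
t=s["eef_pos"];print("tcp px",proj("scene",t),proj("side",t))
cv2.imwrite("pics/n2.png",np.hstack([cv2.resize(x,(0,0),fx=3,fy=3,interpolation=2) for x in(a,b)]))
```

```text
1.575 [582.85227638 -45.11012161 192.50829039] [-0.60561152  0.08409115  0.01003136]
tcp px [295.51891907 213.34354979] [355.06290134 185.63853336]
```

View pics/n2.png

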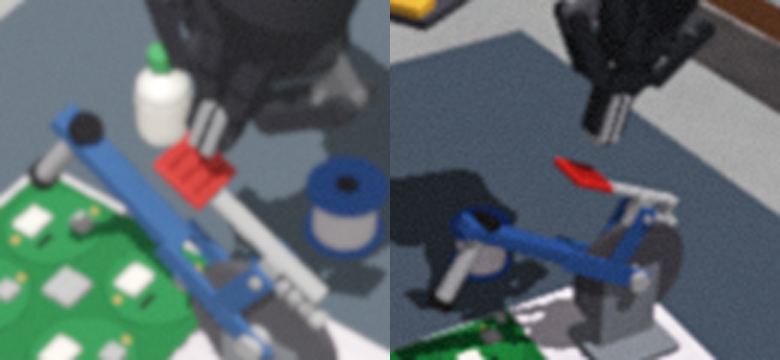

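Run:
```python
from h import *
o=dict(scene=(299.3,210.7),side=(361.7,177.3))
r=least_squares(lambda P:np.r_[[proj(n,P)-o[n] for n in o]].ravel(),[583,-45,192]);print(r.x,r.fun)
o=dict(scene=(295.4,215),side=(354.2,187.7))
r=least_squares(lambda P:np.r_[[proj(n,P)-o[n] for n in o]].ravel(),[583,-45,192]);print(r.x,r.fun)
```

```text
[594.77940936 -51.78594295 211.21572723] [ 0.11512707 -0.52851933  0.38572229  0.63177131]
[581.71378078 -43.91227961 187.17726094] [-0.00828849  0.03719403 -0.02692464 -0.0435414 ]
```

The visible fingertip seems to end about 19 mm short of the TCP. I can't tell which is right from the pictures, but the descent line still meets the pad, so I'll go by force.

>>> apply_moves --pt "0 0.15 0 0 0 0" --pt "0 0 0 0 0 0"

```text
clock: 1.92
eef_pos: [582.2, -45.1, 187.6]
tool_rot: [-1.872, 0.0, -1.571]
force: [0.3, -0.7, -0.7]
width: 0.0
```

>>> apply_moves --pt "0 0.15 0 0 0 0" --pt "0 0 0 0 0 0"

```text
clock: 2.17
eef_pos: [580.3, -45.2, 181.7]
tool_rot: [-1.872, 0.0, -1.571]
force: [0.0, -0.2, 0.1]
width: 0.2
```

>>> apply_moves --pt "0 0.15 0 0 0 0" --pt "0 0 0 0 0 0"

```text
clock: 2.42
eef_pos: [578.5, -45.1, 176.0]
tool_rot: [-1.872, 0.0, -1.571]
force: [0.2, -0.2, 0.8]
width: -0.1
```

>>> apply_moves --pt "0 0.15 0 0 0 0" --pt "0 0 0 0 0 0"

```text
clock: 2.68
eef_pos: [576.9, -45.1, 170.3]
tool_rot: [-1.872, 0.0, -1.571]
force: [0.6, 1.0, 0.6]
width: 0.2
```

Run:
```python
from h import *
import cv2
s=read_state();print(s["clock"],s["eef_pos"],s["force"])
a=get_image("scene")[160:280,230:360,::-1];b=get_image("side")[130:250,290:420,::-1]
cv2.imwrite("pics/n3.png",np.hstack([cv2.resize(x,(0,0),fx=3,fy=3,interpolation=2) for x in(a,b)]))
```

```text
2.675 [576.87328863 -45.14800279 170.30809118] [0.63719936 0.99210629 0.55402198]
```

View pics/n3.png

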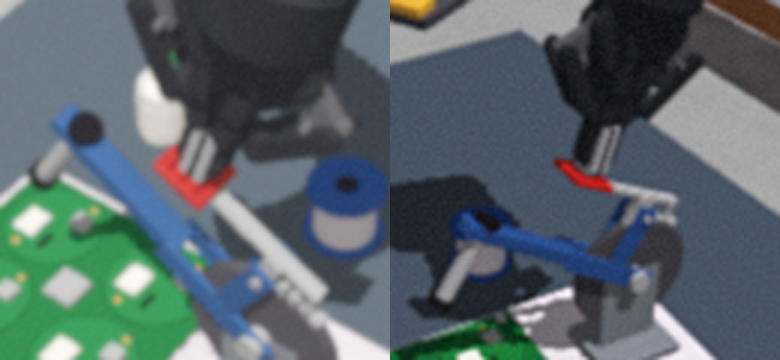

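The tip is now right at the pad face, near its centre (side (360,188), scene (297,218)). The effective tip is therefore about 19 mm behind the reported TCP. I'll compute the press path with that offset.

```bash
cat >> h.py <<'E'
FIX=np.array([533.0,-42.85,3.0888])
def plan(steps,off,s=None):
    s=s or read_state();p0=np.array(s["eef_pos"]);R0=R.from_euler("xyz",s["tool_rot"])
    for q,w,deep in steps:
        e=.8-q-w;R1=R.from_euler("xyz",[-np.pi/2-e,0,-np.pi/2]);d=R1.as_matrix()[:,1]
        p1=world(FIX,pad(q,w))+d*(off+deep)
        sh=R0.inv().apply(p1-p0)/40;tu=np.degrees((R0.inv()*R1).as_rotvec())/8
        print(q,w,p1.round(1),"row",np.r_[sh,tu].round(2));p0,R0=p1,R1
E
python3 - <<'E'
from h import *
plan([(.23,.2,0),(.23,.3,0),(.31,.3,0),(.39,.3,0),(.47,.3,0),(.55,.3,0),(.63,.3,0),(.71,.3,0),(.76,.3,0),(.8,.3,0),(.8,.3,2)],19)
E
```

```text
0.23 0.2 [571.9 -45.3 166.4] row [ 0.    0.14 -0.09 -0.5  -0.   -0.  ]
0.23 0.3 [569.7 -45.1 160.4] row [-0.01  0.16  0.    0.72 -0.   -0.  ]
0.31 0.3 [563.8 -44.7 155.5] row [-0.01  0.16 -0.11  0.57  0.    0.  ]
0.39 0.3 [558.4 -44.3 150.1] row [-0.01  0.16 -0.11  0.57  0.   -0.  ]
0.47 0.3 [553.4 -44.  144.3] row [-0.01  0.16 -0.11  0.57  0.    0.  ]
0.55 0.3 [549.  -43.6 138.2] row [-0.01  0.16 -0.11  0.57  0.    0.  ]
0.63 0.3 [545.  -43.4 131.7] row [-0.01  0.16 -0.11  0.57  0.   -0.  ]
0.71 0.3 [541.5 -43.1 124.9] row [-0.01  0.16 -0.11  0.57 -0.    0.  ]
0.76 0.3 [539.6 -42.9 120.6] row [-0.    0.1  -0.07  0.36  0.   -0.  ]
0.8 0.3 [538.3 -42.8 117. ] row [-0.    0.08 -0.06  0.29 -0.    0.  ]
0.8 0.3 [538.9 -42.8 115.1] row [0.   0.05 0.   0.   0.   0.  ]
```

>>> apply_moves --pt "0 0.14 -0.08 0 0 0" --pt "0 0.16 0 0.2 0 0" --pt "0 0 0 0 0 0"

```text
clock: 3.15
eef_pos: [570.0, -45.1, 160.5]
tool_rot: [-1.844, 0.0, -1.571]
force: [0.0, 0.2, 3.9]
width: 0.1
```

Contact reads 3.9 N, which matches the pawl at or near its stop. Next I'll carry the arm down a little.

>>> apply_moves --pt "0 0.1 0 0 0 0" --pt "0 0.16 -0.11 0.57 0 0" --pt "0 0 0 0 0 0"

```text
clock: 3.52
eef_pos: [562.3, -45.1, 152.3]
tool_rot: [-1.764, 0.0, -1.571]
force: [-3.2, -0.3, 4.9]
width: -0.1
```

Run:
```python
from h import *
import cv2
s=read_state();print(s["clock"],s["eef_pos"],s["force"])
a=get_image("scene")[160:280,230:360,::-1];b=get_image("side")[130:250,290:420,::-1]
cv2.imwrite("pics/n4.png",np.hstack([cv2.resize(x,(0,0),fx=3,fy=3,interpolation=2) for x in(a,b)]))
```

```text
3.525 [562.25465657 -45.08913957 152.27463845] [-3.15901184 -0.25079485  4.88320848]
```

View pics/n4.png

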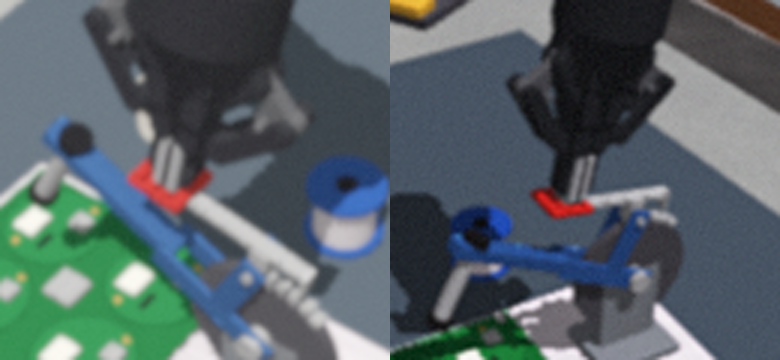

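The arm is coming down with the pad pressed and the tip near the pad centre. I'll continue with slightly more outward shift.

>>> apply_moves --pt "0 0.16 -0.13 0.57 0 0" --pt "0 0.16 -0.12 0.57 0 0" --pt "0 0.16 -0.11 0.57 0 0" --pt "0 0 0 0 0 0"

```text
clock: 4.12
eef_pos: [545.5, -44.9, 134.1]
tool_rot: [-1.528, 0.0, -1.571]
force: [-3.2, 1.0, 4.4]
width: -0.2
```

>>> apply_moves --pt "0 0.16 -0.11 0.57 0 0" --pt "0 0.16 -0.11 0.57 0 0" --pt "0 0 0 0 0 0"

```text
clock: 4.5
eef_pos: [537.6, -45.1, 119.6]
tool_rot: [-1.371, 0.0, -1.571]
force: [-3.3, 1.2, 3.2]
width: 0.1
```

Run:
```python
from h import *
plan([(.8,.3,0),(.8,.3,2)],19)
```

```text
0.8 0.3 [538.3 -42.8 117. ] row [-0.06  0.07  0.    0.72 -0.   -0.  ]
0.8 0.3 [538.9 -42.8 115.1] row [0.   0.05 0.   0.   0.   0.  ]
```

>>> apply_moves --pt "0 0.06 0 0.4 0 0" --pt "0 0.05 0 0.3 0 0" --pt "0 0.05 0 0 0 0" --pt "0 0 0 0 0 0"

```text
clock: 5.0
eef_pos: [537.6, -49.5, 114.9]
tool_rot: [-1.327, -0.014, -1.574]
force: [-9.9, 6.1, 20.0]
width: -0.1
```

>>> apply_moves --pt "0 0.07 0 0 0 0" --pt "0 0 0 0 0 0"

```text
clock: 5.25
eef_pos: [537.8, -49.6, 113.8]
tool_rot: [-1.326, -0.015, -1.573]
force: [-19.2, 6.1, 41.0]
width: -0.1
```

The force has risen sharply to 41 N, so the arm is against its stop. I'll ease off a little and check with a picture.

>>> apply_moves --pt "0 -0.08 0 0 0 0" --pt "0 0 0 0 0 0"

```text
clock: 5.5
eef_pos: [537.7, -49.7, 115.2]
tool_rot: [-1.327, -0.014, -1.574]
force: [-8.4, 5.1, 16.1]
width: 0.1
```

Run:
```python
from h import *
import cv2
s=read_state();print(s["clock"],s["eef_pos"],s["force"])
a=get_image("scene")[180:300,220:350,::-1];b=get_image("side")[160:280,280:410,::-1]
print([(proj(n,world(FIX,armpt(.8,150,-63)))-o)*3 for n,o in(("scene",(220,180)),("side",(280,160)))],[(proj(n,world(FIX,armpt(.8,166,0)))-o)*3 for n,o in(("scene",(220,180)),("side",(280,160)))])
cv2.imwrite("pics/n5.png",np.hstack([cv2.resize(x,(0,0),fx=3,fy=3,interpolation=2) for x in(a,b)]))
```

```text
5.5 [537.69004197 -49.72011331 115.19773272] [-8.40222305  5.08867496 16.060501  ]
[array([ 96.76723795, 223.9339388 ]), array([ 94.68445868, 304.9820605 ])] [array([ 68.76637618, 143.8375589 ]), array([ 72.88436074, 247.59481453])]
```

View pics/n5.png

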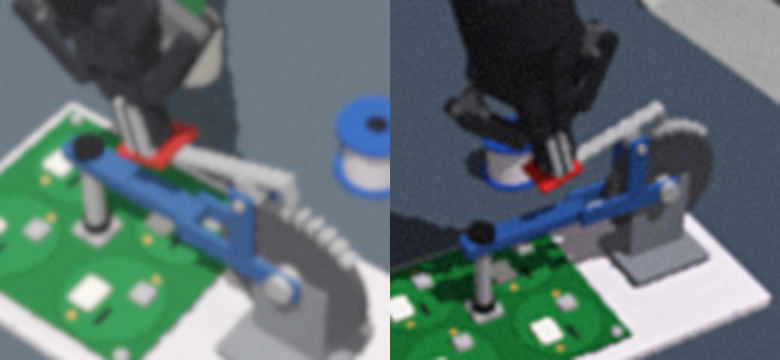

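The foot stands on the shield can at scene crop (97,226), against a predicted (97,224), so the arm is level and fully down with the pad still pressed. The tool drifted about 5 mm in y, so I'll check the joint margins before lifting.

Run:
```python
from h import *
print(read_state()["qpos"].round(3))
```

```text
[ 0.207  0.538 -0.242  2.155  0.563  0.253 -0.52 ]
```

Joint 6 is at 0.253, close to its 0.23 limit. I'll lift straight up, which lets the pawl spring in, and untilt once clear.

>>> apply_moves --pt "0 -0.2 0.05 0 0 0" --pt "0 -0.3 0.07 0 0 0" --pt "0 -0.5 0.12 0 0 0" --pt "0 -0.8 0.2 0 0 0" --pt "0 -0.8 0.2 -0.8 0 0" --pt "0 -0.8 0.1 -0.8 0 0" --pt "0 -0.6 0 0 0 0" --pt "0 0 0 0 0 0"

```text
clock: 6.6
eef_pos: [537.0, -49.1, 279.5]
tool_rot: [-1.548, -0.013, -1.577]
force: [-0.2, 0.5, -0.4]
width: 0.1
```

Run:
```python
from h import *
import cv2
s=read_state();print(s["clock"],s["eef_pos"],s["force"],s["qpos"].round(2))
a=get_image("scene")[180:300,220:350,::-1];b=get_image("side")[160:280,280:410,::-1]
for w in(0,.1,.2,.3):print(w,[((proj(n,world(FIX,pad(.8,w)))-o)*3).round() for n,o in(("scene",(220,180)),("side",(280,160)))])
cv2.imwrite("pics/n6.png",np.hstack([cv2.resize(x,(0,0),fx=3,fy=3,interpolation=2) for x in(a,b)]))
```

```text
6.6 [536.95427671 -49.12593259 279.53149483] [-0.15216658  0.50637822 -0.41281174] [ 0.41  0.42 -0.55  1.75  0.27  1.02 -0.24]
0 [array([159., 114.]), array([166., 139.])]
0.1 [array([157., 120.]), array([163., 147.])]
0.2 [array([156., 128.]), array([162., 155.])]
0.3 [array([156., 136.]), array([161., 163.])]
```

View pics/n6.png

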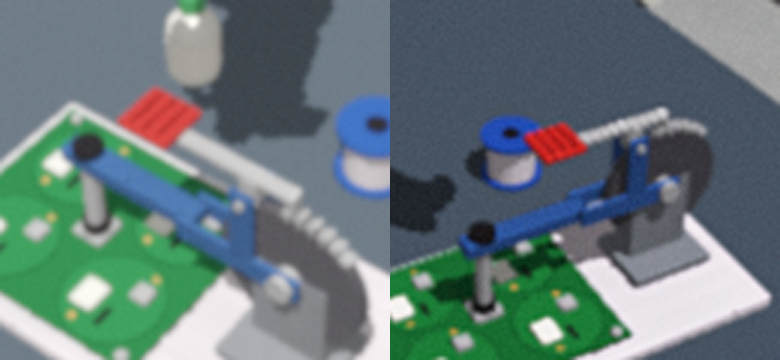

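The pawl is back in: the pad is at scene crop (160,117) and side crop (166,142), against (159,114) and (166,139) predicted for pawl 0. The foot is still on the can, the spool and bottle haven't moved, and the gripper is clear with about 0 N. I'm handing in.

```bash
python3 -c "
from cell import *
print(finish_job())"
```

```text
the job is handed in; nothing more can be done
None
```

The job is done and handed in at about 6.7 s. With the jaws shut I pressed the red pad until the pawl was free, pushed the arm down until the foot stood on the shield can, then lifted straight off and moved clear.

**Last checks:**
- **Arm and foot:** The arm is level and the foot is on the can, within about 1–2 pixels of the predicted spot.
- **Pawl:** The pad is where it should be with the pawl sprung in, at an estimated angle of about 0.03 rad.
- **Gripper:** It is well above the fixture and reads about 0 N.
- **Loose objects:** The spool and flux bottle look unmoved. I did not picture the mouse again, but the arm never went near it.

**What disagreed or went less cleanly:**
- **Fingertip offset:** The fingertips met the pad about 19 mm later than the reported TCP implied, so I found contact by force.
- **Force at the stop:** The vertical force at the fingertips reached 41 N for a moment (about 46 N in total). I eased it to about 16 N before letting go. The wrist limit is 120 N, and I took the 40 N limit to cover only the robot arm and the gripper's body.
- **Joint range:** Joint 6 came close to its lower limit (0.253 against 0.23), which pushed the tool about 5 mm sideways on the pad. It stayed in range wherever I read it.

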